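# Draw the bottom flange from the magazine and cam-lock it in the fixture

### The arm

A 7-joint arm with a two-finger parallel gripper is mounted at the origin on the work surface. World frame = base frame: x ahead of the robot, y to its left, z up, the work surface at z = 0. Lengths are in m, angles in rad, forces in N, time in s.
With the tool pointing down it reaches from about 0.4 to 0.85 m from the base axis. Payload 10.4 kg.
Tool frame: the origin (TCP) lies midway between the tips of the shut fingers; the grasp point (between the pads) lies 19 mm behind it; z points along the fingers, y is the line along which they close (so a half turn about z gives the same grasp; the last joint's range is limited). The gripper opens to 87 mm and grips with 3 to 60 N. Pads are 19 mm wide; open, the fingers measure 117 mm over their backs; the gripper's body (75 mm by 190 mm) begins 51 mm behind the grasp point.
Start: joints at [1.251, 0.332, -0.065, 1.46, 0.022, 1.35, -0.088], TCP at [0.183, -0.598, 0.223] pointing down, gripper open.
Joint ranges: [-2.6, 2.6], [-0.5, 2.12], [-1.47, 1.34], [0.16, 2.42], [-1.27, 4.41], [0.06, 2.06], [-2.6, 2.6]. Speed limits (rad/s): [2.22, 2.22, 2.79, 2.79, 3.14, 3.14, 3.14].

### API

Orientations are given as a unit quaternion [x, y, z, w].
In Python, from bench import r gives the robot as it stands.
- The arm moves only by the tool arm_command, never from a script. Its arguments are lists of equal length, an entry for each row: "xyz": the shift along the world's x, y, z in m, a list of three; "rot": the turn, a rotation vector about the world's x, y, z in rad, a list of three. In form: {"xyz": [[tx, ty, tz], ...], "rot": [[ax, ay, az], ...]}. A call has 1 to 20 rows; each row is the pose to reach, as a shift and turn from the pose commanded when the call began; what a row does not reach only later rows make up. A row lasts 1/12 s, in which the tool goes at most 41.7 mm and 7.16 degrees, less where a joint would pass 70% of its speed; a pose out of reach is approached as far as the arm can. A call with a gripper value outside its range is refused whole. "grip" is the opening, from 0 (shut) to 1 (fully open), set as the call begins (left out, the last holds). The fingers move at their own pace and stop on an object; "squeeze" is the grip in N (left out, the last holds). Time passes only in rows, so rows that repeat a pose let the fingers close. It gives the time, the measured TCP pose, the force, the opening and the grip force at its end, in the units of the state.
- r.read_state(): the state, without advancing time (a new reading comes with each control period).
- r.camera(name): name is "scene" or "top" or "wrist"; returns the picture (384x512x3 uint8, red, green, blue); there is no depth.
- r.camera_model(name): a dict with "fx", "fy", "cx", "cy" (pixels), "k1" (the pictures are not rectified: a ray, as slopes to the right and down, at radius r is drawn at 1 + k1 r^2 times it, then the intrinsics apply), "T" (4x4, takes a point from camera to world coordinates). Camera axes: x right, y up, looking along -z (the intrinsics and any distortion apply to the point x, -y, -z); pixel columns grow to the right and rows downward; lengths in m; the calibration is good to about 2 mm. A picture is of the moment at which its call begins: read the wrist's pose just before it. camera_model takes no time and is no camera call; for the wrist camera it gives the pose at the moment of the call.
- r.close_job(): hands the job in; it is judged then, once.
Trained networks look in the newest picture that a camera, given by its name, has taken for a name from the list of things; names that differ only in an ending like _2 or _b are one class to them, and where a whole thing is asked for, a point or a joint stands for the part that bears it (a point fixed in the world has none). Each returns a list of dicts, best first, with "conf" (0 to 1); they miss things now and then, are a little off and sometimes report something else, mostly with a low value. They report only what shows in the picture. A call takes as long as a camera call.
- r.look_for(label, camera): "at" ([x, y, z] in m, in the coordinates of the camera as it stood for that picture, good to about 4 mm: the middle of the surface that is visible of it).
- r.spot_point(label, camera): "at" ([x, y, z] in m, in the coordinates of the camera as it stood for that picture, good to about 4 mm: a listed point, or the origin of a listed thing).
The state is a dict: "time": time; "joint_positions": joint angles; "joint_vel": joint speeds; "joint_torque": joint torques, N m; "ee_pos": TCP position; "eef_rot": TCP orientation; "ft_force": force on the tool from outside, world axes, zero at the start; "torque": the same for the moment, N m; "width": finger opening in m; "grip_force": force on a finger pad.
Only numpy, scipy, OpenCV 4.12 (cv2) and the standard library are available. Lean on these libraries where they do the work, as an engineer would, in place of code of your own. Each camera call takes 0.05 s, during which the arm holds its last target. There are 200 camera calls.

### The job

Load the next aluminium manifold flange for deburring: draw the bottom flange out from under the stack in the blue magazine, lay it flat in the cam fixture, home against the fence and the end stop, and swing the red-knobbed cam lever fully round so that it is locked. Leave the other flanges stacked in the magazine with the ejector slide back at rest, and do not disturb the other things on the bench.

Things in the scene. Friction and masses are not known exactly. Their poses are not given: they have to be found in the camera images.
- magazine: Blue steel gravity magazine bolted to the bench, open-topped, 75 mm high, four flat flanges stacked in it on the bench. Origin: on the bench, centre of the stack; x: draw-out direction, y across, z up. Inside 153 x 73 mm, walls 4 mm, feet to y = +-60 mm, 5 mm high; rear face x = -81 mm. Ejector rails (11 mm high) from x = -92 to -198 mm, y within 25 mm.
- magazine_slot (a point): Middle of the lower edge of the magazine's front gate, 80 mm in front (+x) of its origin, 15 mm above the bench: only the bottom flange can pass out under it. The gate rises to 75 mm and is 81 mm wide.
- ejector (a joint): Magazine's ejector slide, m: 0 at rest, 0.066 fully pushed (towards the magazine's +x). Its 8 mm high blade pushes only the bottom flange out under the gate, by about 65 mm, baring most of its front port; the others stay on top of it. Springs back when let go; pushing takes 10 to 20 N with the stack's friction.
- ejector_tab (a point): Middle of the rear (pushing) face of the ejector's upright red thumb tab, a plate 34 mm wide, 8 mm thick, its top 50 mm above the bench. This point is 40 mm above the bench and at rest 160 mm behind (-x) the magazine's origin, on its centre line.
- flange_1: Bottom flange of the stack, the one to load: aluminium plate 150 x 70 x 10 mm, 0.2 kg, two rectangular through ports, 42 mm along x by 40 mm along y, centred at x = +32 and -32 mm, so a 22 mm web between them and 22 mm webs at the ends. Origin: centre of the underside; x along its length, z up. Symmetrical: either way round will do.
- flange_2: Second flange, lying on flange_1 at the start, same shape and axes; it sinks to the bench when flange_1 is out.
- flange_3: Third flange of the stack, same shape and axes.
- flange_4: Top flange of the stack, same shape and axes.
- fixture: Steel cam fixture on the bench. Origin: on the bench, centre of a flange fully home; x: along its length to the end stop; y: from fence to cam; z up. The flange lies on the bench itself. Fence: 140 mm long, face at y = -35 mm. End stop: 50 mm wide, face at x = +75 mm. Both 22 mm high; foot plates (6 mm high at most) to y = -71, x = 111, y = 95 mm; open towards -x. Lever open: 7 to 10 mm play across.
- cam_pivot (a point): Pivot axis of the cam lever, at bench height, at x = -20, y = +66 mm of the fixture.
- cam_lever (a joint): Angle of the cam lever, rad: 0 = open, pointing along the fixture's +x; grows anticlockwise seen from above to its stop at 1.65, pointing along +y, away from the flange. Its eccentric (44 mm disc, 4 to 13 mm up) then presses the flange hard against the fence (and nudges it 2 to 4 mm towards the end stop). Starts at 0 to 0.3, stays where left; 2 to 8 N at the knob.
- cam_knob (a point): Centre of the cam lever's upright red knob: 18 mm in diameter, from 20 to 52 mm above the bench, on the end of the lever, 85 mm from the pivot; this point is 40 mm above the bench. The lever bar is 14 mm wide, 14 to 22 mm above the bench.
- spray_can: Bystander: standing yellow and white aerosol can with red cap, 53 mm in diameter, 168 mm tall. Origin: centre of its base.
- grease_jar: Bystander: standing jar with green label and black lid, 70 mm in diameter, 85 mm tall. Origin: centre of its base.
- welded_manifold: Bystander: a finished manifold, a flange like the others with two tubes 47 mm in diameter standing on it, 62 mm tall. Origin: centre of its underside, x along its length.
- hammer: Bystander: hammer lying flat, 260 mm long along its x (head at +x, 80 mm across), 26 mm high. Origin: middle of its length, on the bench.
- wrench: Bystander: spanner lying flat along its x, 170 mm long, 38 mm across, 8 mm high. Origin: its middle, on the bench.
- grinding_wheel: Bystander: dark grinding wheel with yellow label lying flat, 125 mm in diameter, 12 mm high. Origin: centre of its underside.
- disc_box: Bystander: blue and white cardboard box, 100 x 75 x 55 mm. Origin: centre of its underside.

How it is judged:
On the way:
1. the bottom flange is drawn fully out in front of the magazine, through the slot under the gate (x of flange_1 in the frame of magazine above 0.15 m and height (world z) of flange_2 below 0.014 m), for 0.1 s.
At the end, for the whole second after the job is handed in: flange_1 flat on the bench, within 3 mm (along) and 2.5 mm (across) of fully home in the fixture, within 0.035 rad; cam lever past 1.5 rad; ejector within 6 mm of rest; the other flanges flat in a stack in the magazine (within 6 mm of centre), the lowest on the bench; all still (x of flange_1 in the frame of fixture between -0.003 and 0.003 m and y of flange_1 in the frame of fixture between -0.0025 and 0.0025 m and height (world z) of flange_1 below 0.003 m and angle between flange_1's own z axis and vertical below 0.05 rad and angle between the x axis of flange_1 and the x axis of fixture, either way round below 0.035 rad and value of joint cam_lever above 1.5 rad and value of joint ejector below 0.006 m and linear speed of flange_1 below 0.01 m/s and x of flange_2 in the frame of magazine between -0.006 and 0.006 m and y of flange_2 in the frame of magazine between -0.006 and 0.006 m and height (world z) of flange_2 below 0.004 m and angle between each of flange_2, flange_3, flange_4's own z axis and vertical below 0.06 rad and x of flange_3 in the frame of magazine between -0.006 and 0.006 m and y of flange_3 in the frame of magazine between -0.006 and 0.006 m and height (world z) of flange_3 below 0.014 m and x of flange_4 in the frame of magazine between -0.006 and 0.006 m and y of flange_4 in the frame of magazine between -0.006 and 0.006 m and height (world z) of flange_4 below 0.024 m); the robot touches nothing.
It fails at once if another thing on the bench is shifted by more than 20 mm (distance of any of spray_can, grease_jar, welded_manifold, hammer, wrench, grinding_wheel, disc_box from where it was at the start of the episode above 0.02 m).
It fails at once if another flange is taken out of the magazine or lifted (distance of any of flange_2, flange_3, flange_4 from where it was at the start of the episode above 0.035 m or height (world z) of flange_2 above 0.032 m or height (world z) of flange_3 above 0.042 m or height (world z) of flange_4 above 0.052 m).
It also fails if it takes over 70 s, if anything falls off the work surface, if the arm or the gripper's body presses on something with over 40 N, if the wrist force passes 120 N, or if a joint passes its speed limit or range.

## Working session

There is one attempt and no reset: what is moved stays moved. The work goes in short steps, Python scripts to look and compute and a tool call to move; the robot and the scene stay as the last step left them, time stands still between calls to the robot, and variables do not carry over. Pictures are saved under pics/ and viewed, at most 10 in all, crops included, and the job is handed in when it is done.

Besides the shell and the picture viewer there is one more tool, called after ">>>" as name(argument=value, ...) on one line, values as JSON. arm_command: Moves the arm, as the interface text tells. Its arguments: {"type":"object","properties":{"xyz":{"type":"array"},"rot":{"type":"array"},"grip":{"type":"number"},"squeeze":{"type":"number"}},"required":["xyz","rot"]}

```bash
mkdir -p pics
cat > h.py <<'E'
import numpy as np, cv2
from bench import r
def w(cam,p,T=None):
    T=np.array(r.camera_model(cam)["T"]) if T is None else T
    return (T@np.r_[p,1])[:3]
def snap(cam,fn):
    im=r.camera(cam); cv2.imwrite('pics/'+fn,np.ascontiguousarray(im[:,:,::-1])); return im
def find(label,cam,kind='spot',n=2):
    f=r.spot_point if kind=='spot' else r.look_for
    for d in f(label,cam)[:n]: print(cam,kind,label,round(d['conf'],2),np.round(w(cam,d['at']),4))
def pix2w(cam,u,v,z):
    m=r.camera_model(cam);T=np.array(m['T'])
    a=np.array([(u-m['cx'])/m['fx'],(v-m['cy'])/m['fy']]);b=a.copy()
    for _ in range(20): b=a/(1+m['k1']*(b@b))
    d=T[:3,:3]@np.array([b[0],-b[1],-1.]);o=T[:3,3]
    return o+d*(z-o[2])/d[2]
def w2pix(cam,p):
    m=r.camera_model(cam);q=np.linalg.inv(np.array(m['T']))@np.r_[p,1]
    a=np.array([q[0],-q[1]])/-q[2];a=a*(1+m['k1']*(a@a));return np.array([m['cx']+m['fx']*a[0],m['cy']+m['fy']*a[1]])
E
python3 - <<'E'
from h import *
for c in ['top','scene']:
    snap(c,c+'0.png')
    for l in ['magazine','magazine_slot','ejector_tab','fixture','cam_pivot','cam_knob','spray_can','grease_jar','welded_manifold','hammer','wrench','grinding_wheel','disc_box']: find(l,c,n=1)
    m=r.camera_model(c);print(np.round(np.array(m['T']),3).tolist())
print(r.read_state())
E
```

```text
top spot magazine 0.98 [ 0.5424  0.2083 -0.004 ]
top spot magazine_slot 0.71 [0.5397 0.1252 0.0126]
top spot ejector_tab 0.83 [0.5497 0.3645 0.039 ]
top spot fixture 0.67 [ 0.4947 -0.32   -0.0019]
top spot cam_pivot 0.72 [ 0.4847 -0.2449 -0.0013]
top spot spray_can 0.78 [ 0.6824 -0.2168 -0.0032]
top spot grease_jar 0.87 [ 0.3876 -0.1532 -0.004 ]
top spot welded_manifold 0.93 [ 0.6828  0.1044 -0.0007]
top spot hammer 0.72 [ 6.776e-01  3.505e-01 -3.000e-04]
top spot wrench 0.66 [ 0.4307  0.0843 -0.0011]
top spot grinding_wheel 0.52 [ 0.5741 -0.2621  0.0396]
top spot disc_box 0.71 [ 0.4673 -0.4507  0.001 ]
[[0.001, 0.997, -0.074, 0.426], [-1.0, 0.001, 0.003, -0.059], [0.003, 0.074, 0.997, 1.265], [0.0, 0.0, 0.0, 1.0]]
scene spot magazine 0.84 [0.5416 0.2057 0.0033]
scene spot magazine_slot 0.78 [0.5364 0.1253 0.0142]
scene spot ejector_tab 0.89 [0.5496 0.3659 0.038 ]
scene spot fixture 0.86 [ 0.4915 -0.3171  0.0009]
scene spot cam_pivot 0.67 [ 0.4832 -0.2507  0.0035]
scene spot cam_knob 0.53 [ 0.5655 -0.2601  0.0403]
scene spot spray_can 0.98 [ 0.6836 -0.2171  0.0029]
scene spot grease_
[... 365 characters left out ...]
t_positions': array([ 1.25137054,  0.33218997, -0.06469808,  1.46010305,  0.02158321,
        1.34991812, -0.08851401]), 'joint_vel': array([ 0.00062587,  0.00116017, -0.00083552, -0.00109164, -0.00135262,
        0.00262375,  0.00115329]), 'joint_torque': array([-4.83786316e-04, -6.23035955e+01,  2.43638089e-02, -3.90117645e+01,
       -6.12194790e-02,  3.16826929e-02,  1.09485072e-05]), 'ee_pos': array([ 0.18282929, -0.59767525,  0.22258032]), 'eef_rot': array([9.89008204e-01, 1.47860649e-01, 2.19415867e-05, 3.40803321e-05]), 'ft_force': array([-0.370726  , -0.40728435,  0.25765395]), 'torque': array([-0.018297  , -0.02097919,  0.02969233]), 'grip_force': 0.0, 'width': 0.08709219357472309}
```

View pics/top0.png

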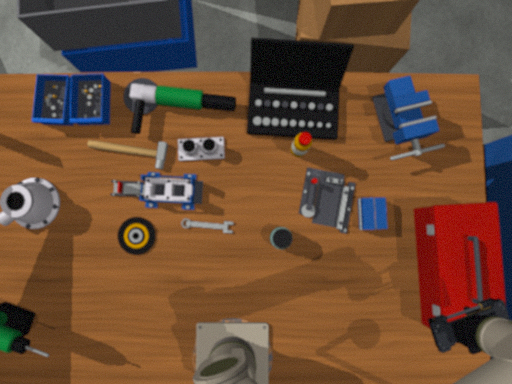

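View pics/scene0.png

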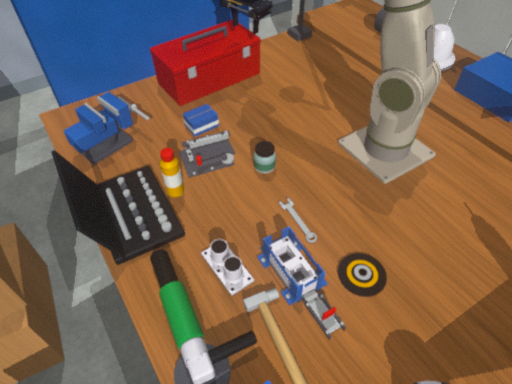

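The top view shows the magazine at px (170,190) with the ejector to its left, the fixture at (327,200), its knob at (315,181) and the lever open. The scene view agrees with this. The magazine is at about (0.542, 0.207) with its x axis along world -y, tilted 0.048 rad. The fixture is at about (0.493, -0.318) with yaw about -0.17.

>>> arm_command(xyz=[[0.01,0.03,0.02],[0.03,0.06,0.03],[0.06,0.09,0.04],[0.085,0.12,0.04],[0.11,0.15,0.04],[0.135,0.18,0.04],[0.16,0.21,0.04],[0.185,0.24,0.04],[0.21,0.27,0.04],[0.235,0.3,0.04],[0.26,0.33,0.04],[0.28,0.365,0.04],[0.3,0.4,0.04],[0.31,0.44,0.04],[0.32,0.48,0.04],[0.325,0.52,0.04],[0.33,0.56,0.04],[0.335,0.6,0.04],[0.34,0.64,0.04],[0.345,0.68,0.03]], rot=[[0,0,0],[0,0,0.06],[0,0,0.16],[0,0,0.26],[0,0,0.36],[0,0,0.46],[0,0,0.56],[0,0,0.66],[0,0,0.76],[0,0,0.86],[0,0,0.96],[0,0,1.06],[0,0,1.16],[0,0,1.225],[0,0,1.225],[0,0,1.225],[0,0,1.225],[0,0,1.225],[0,0,1.225],[0,0,1.225]], grip=0)

```text
time: 3.07
ee_pos: [0.5285, 0.0844, 0.2544]
eef_rot: [0.724, 0.689, 0.001, 0.001]
ft_force: [1.7, -1.4, 0.1]
width: 0.0007
grip_force: 0.0
```

>>> arm_command(xyz=[[0.003,0.041,0],[0.006,0.082,0],[0.009,0.123,0],[0.012,0.164,0],[0.015,0.205,0],[0.018,0.246,0],[0.021,0.287,-0.01],[0.024,0.325,-0.03],[0.024,0.325,-0.06],[0.024,0.325,-0.09],[0.024,0.325,-0.12],[0.024,0.325,-0.12]], rot=[[0,0,0],[0,0,0],[0,0,0],[0,0,0],[0,0,0],[0,0,0],[0,0,0],[0,0,0],[0,0,0],[0,0,0],[0,0,0],[0,0,0]])

```text
time: 4.07
ee_pos: [0.5497, 0.405, 0.1258]
eef_rot: [0.724, 0.69, -0.005, -0.0]
ft_force: [-0.5, -1.1, -0.1]
width: 0.0004
grip_force: 0.0
```

Run:
```python
from h import *
snap('wrist','w1.png')
for l in ['ejector_tab','magazine']: find(l,'wrist')
s=r.read_state();print(s['ee_pos'],s['eef_rot'])
```

```text
wrist spot ejector_tab 0.89 [0.5505 0.3689 0.0453]
[0.55236329 0.40766625 0.13440291] [ 7.24374341e-01  6.89406385e-01  8.06231296e-04 -3.13478470e-05]
```

View pics/w1.png

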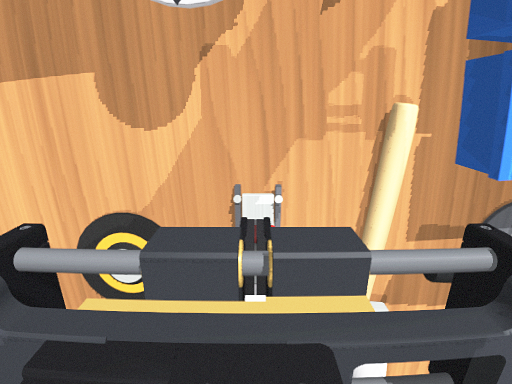

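The wrist view shows the fingers centred on the ejector rails (px 257,205), with the tab hidden behind them. Next I lower and push.

>>> arm_command(xyz=[[0,0,-0.035],[0,0,-0.07],[0,0,-0.106],[0,0,-0.106],[-0.001,-0.02,-0.106],[-0.002,-0.035,-0.106],[-0.002,-0.045,-0.106],[-0.003,-0.055,-0.106],[-0.003,-0.065,-0.106],[-0.004,-0.075,-0.106],[-0.004,-0.085,-0.106],[-0.004,-0.09,-0.106],[-0.004,-0.095,-0.106],[-0.004,-0.095,-0.106],[-0.004,-0.095,-0.106]], rot=[[0,0,0],[0,0,0],[0,0,0],[0,0,0],[0,0,0],[0,0,0],[0,0,0],[0,0,0],[0,0,0],[0,0,0],[0,0,0],[0,0,0],[0,0,0],[0,0,0],[0,0,0]])

```text
time: 5.47
ee_pos: [0.548, 0.3161, 0.0304]
eef_rot: [0.724, 0.69, 0.003, -0.001]
ft_force: [-2.3, 8.2, -3.9]
width: 0.0002
grip_force: 4.0
```

Run:
```python
from h import *
r.camera('top');find('ejector_tab','top');find('flange_1','top',n=4);find('flange_1','top','look',n=4)
s=r.read_state();print(s['ee_pos'],s['ft_force'])
```

```text
top spot ejector_tab 0.69 [0.5465 0.3038 0.0393]
top spot flange_1 0.64 [0.5379 0.1408 0.0019]
top spot flange_1 0.61 [0.5446 0.2051 0.0263]
top spot flange_1 0.37 [0.5377 0.2011 0.0224]
top spot flange_1 0.33 [ 0.4627 -0.4502  0.002 ]
top look flange_1 0.7 [0.5446 0.2075 0.0359]
top look flange_1 0.63 [0.5363 0.0903 0.0137]
[0.54800889 0.3161111  0.03040836] [-3.02129781  7.83160009 -3.49186822]
```

>>> arm_command(xyz=[[0,-0.005,0],[0,-0.01,0],[0,-0.013,0],[0,-0.016,0],[0,-0.016,0]], rot=[[0,0,0],[0,0,0],[0,0,0],[0,0,0],[0,0,0]])

```text
time: 6.08
ee_pos: [0.5475, 0.31, 0.0311]
eef_rot: [0.721, 0.692, 0.01, -0.006]
ft_force: [7.8, 41.3, -25.7]
width: 0.0005
grip_force: 21.2
```

The slide is at its stop. I retreat and go round to the front of the magazine.

>>> arm_command(xyz=[[0.002,0.035,0],[0.004,0.075,0],[0.005,0.11,0.01],[0.005,0.11,0.05],[0.005,0.11,0.09],[0.005,0.1,0.13],[0.003,0.06,0.14],[0.001,0.02,0.14],[-0.001,-0.02,0.14],[-0.003,-0.06,0.14],[-0.006,-0.1,0.14],[-0.009,-0.14,0.14],[-0.011,-0.18,0.14],[-0.0125,-0.217,0.14],[-0.0125,-0.217,0.11],[-0.0125,-0.217,0.09],[-0.0125,-0.217,0.09],[-0.0125,-0.217,0.09]], rot=[[0,0,0],[0,0,0],[0,0,0],[0,0,0],[0,0,0],[0,0,0],[0,0,0],[0,0,0],[0,0,0],[0,0,0],[0,0,0],[0,0,0],[0,0,0],[0,0,0],[0,0,0],[0,0,0],[0,0,0],[0,0,0]])

```text
time: 7.58
ee_pos: [0.5358, 0.08, 0.1188]
eef_rot: [0.724, 0.69, 0.001, 0.001]
ft_force: [1.0, 0.5, 0.6]
width: 0.0003
grip_force: 0.0
```

>>> arm_command(xyz=[[0,0,0],[0,0,0],[0,0,0],[0,0,0]], rot=[[0,0,0],[0,0,0],[0,0,0],[0,0,0]], grip=1)

```text
time: 7.92
ee_pos: [0.5358, 0.0798, 0.1176]
eef_rot: [0.724, 0.69, 0.001, 0.0]
ft_force: [-0.2, -0.4, 1.2]
width: 0.0196
grip_force: 0.0
```

Run:
```python
from h import *
snap('wrist','w2.png');find('magazine_slot','wrist');find('flange_1','wrist');find('flange_1','wrist','look')
s=r.read_state();print(s['ee_pos'],s['ft_force'],s['width'])
r.camera('top');find('ejector_tab','top')
```

```text
wrist spot magazine_slot 0.82 [0.5384 0.1255 0.0158]
wrist spot flange_1 0.71 [0.5437 0.2053 0.0325]
wrist spot flange_1 0.63 [0.5352 0.1463 0.0015]
wrist look flange_1 0.87 [0.5598 0.196  0.0272]
wrist look flange_1 0.7 [0.542  0.1903 0.038 ]
[0.53535221 0.07936804 0.11672884] [-0.2335035   0.34983287 -0.18933037] 0.035820871725558145
top spot ejector_tab 0.64 [ 0.389  -0.1563 -0.0048]
top spot ejector_tab 0.56 [ 0.3963  0.318  -0.0009]
```

View pics/w2.png

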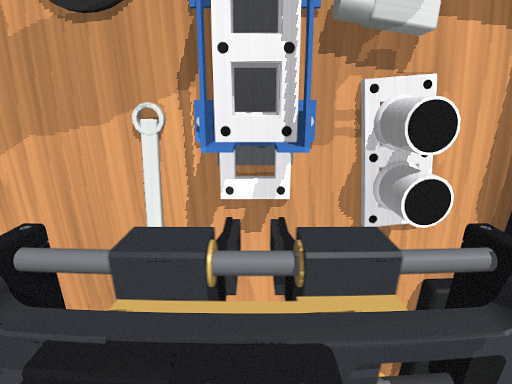

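The flange protrudes under the gate with its front edge at px (220,198)–(291,198), and the front port is bared. I convert those pixels to world positions.

Run:
```python
from h import *
for u,v in [(220,197),(291,197),(221,155),(291,155)]: print(pix2w('wrist',u,v,0.01))
```

```text
[0.49924287 0.0707759  0.01      ]
[0.57147139 0.06731298 0.01      ]
[0.50376048 0.11366261 0.01      ]
[0.57200499 0.11039707 0.01      ]
```

>>> arm_command(xyz=[[0,0,0],[0,0,0],[0,0,0],[0,0,0],[0,0,0],[0,0,0]], rot=[[0,0,0],[0,0,0],[0,0,0],[0,0,0],[0,0,0],[0,0,0]], grip=1)

```text
time: 8.72
ee_pos: [0.5353, 0.0793, 0.1166]
eef_rot: [0.724, 0.69, 0.0, 0.0]
ft_force: [-0.0, 0.4, -0.9]
width: 0.082
grip_force: 0.0
```

>>> arm_command(xyz=[[0,0,-0.03],[0,0,-0.06],[0,0,-0.09],[0,0,-0.105],[0,0,-0.112],[0,0,-0.112],[0,0,-0.112]], rot=[[0,0,0],[0,0,0],[0,0,0],[0,0,0],[0,0,0],[0,0,0],[0,0,0]])

```text
time: 9.3
ee_pos: [0.5358, 0.0796, 0.0053]
eef_rot: [0.724, 0.69, 0.0, 0.0]
ft_force: [0.7, 0.1, -0.5]
width: 0.087
grip_force: 0.0
```

>>> arm_command(xyz=[[0,0,0],[0,0,0],[0,0,0],[0,0,0],[0,0,0],[0,0,0]], rot=[[0,0,0],[0,0,0],[0,0,0],[0,0,0],[0,0,0],[0,0,0]], grip=0.6, squeeze=45)

```text
time: 9.8
ee_pos: [0.5359, 0.0793, 0.0053]
eef_rot: [0.724, 0.689, 0.0, 0.001]
ft_force: [-0.8, -0.9, 6.4]
width: 0.0688
grip_force: 45.0
```

>>> arm_command(xyz=[[-0.0005,-0.01,0],[-0.0015,-0.03,0],[-0.0025,-0.05,0],[-0.0035,-0.07,0],[-0.0045,-0.09,0],[-0.0055,-0.11,0],[-0.006,-0.125,0],[-0.0065,-0.135,0],[-0.0065,-0.135,0]], rot=[[0,0,0],[0,0,0],[0,0,0],[0,0,0],[0,0,0],[0,0,0],[0,0,0],[0,0,0],[0,0,0]])

```text
time: 10.55
ee_pos: [0.5295, -0.0579, 0.0053]
eef_rot: [0.725, 0.689, 0.0, 0.001]
ft_force: [-0.4, -5.0, 5.3]
width: 0.069
grip_force: 45.0
```

Run:
```python
from h import *
print(r.read_state()['width'])
r.camera('top');find('flange_1','top',n=4)
r.camera('scene');find('flange_1','scene',n=4);find('ejector_tab','scene')
```

```text
0.06900182791378566
top spot flange_1 0.76 [0.5322 0.0032 0.0024]
top spot flange_1 0.64 [0.5414 0.2034 0.0167]
top spot flange_1 0.51 [0.5413 0.1999 0.011 ]
scene spot flange_1 0.61 [0.5402 0.207  0.0112]
scene spot flange_1 0.58 [0.5358 0.0038 0.0007]
scene spot flange_1 0.58 [0.5443 0.2057 0.0014]
scene spot flange_1 0.57 [0.5441 0.2052 0.0204]
scene spot ejector_tab 0.92 [0.5522 0.366  0.0376]
scene spot ejector_tab 0.71 [ 0.5322  0.002  -0.0017]
```

>>> arm_command(xyz=[[0,0,0],[0,0,0],[0,0,0],[0,0,0],[0,0,0.02],[0,0,0.05],[0.001,0.02,0.08],[0.003,0.063,0.1]], rot=[[0,0,0],[0,0,0],[0,0,0],[0,0,0],[0,0,0],[0,0,0],[0,0,0],[0,0,-0.1]], grip=0.97)

```text
time: 11.47
ee_pos: [0.5325, -0.0015, 0.1045]
eef_rot: [0.759, 0.651, 0.0, 0.001]
ft_force: [0.8, -0.6, 0.1]
width: 0.0841
grip_force: 0.0
```

>>> arm_command(xyz=[[0,0,0],[0,0,0],[0,0,0],[0,0,0],[0,0,0],[0,0,0],[0,0,0],[0,0,0],[0,0,0],[0,0,0],[0,0,0],[0,0,0],[0,0,0],[0,0,0]], rot=[[0,0,-0.12],[0,0,-0.24],[0,0,-0.36],[0,0,-0.48],[0,0,-0.6],[0,0,-0.72],[0,0,-0.84],[0,0,-0.96],[0,0,-1.08],[0,0,-1.2],[0,0,-1.32],[0,0,-1.44],[0,0,-1.47],[0,0,-1.47]], grip=0.575)

```text
time: 12.63
ee_pos: [0.5313, 0.0024, 0.1019]
eef_rot: [1.0, -0.025, -0.0, 0.0]
ft_force: [0.5, 0.2, -0.3]
width: 0.0501
grip_force: 0.0
```

Run:
```python
from h import *
snap('wrist','w3.png');find('flange_1','wrist');find('flange_1','wrist','look')
s=r.read_state();print(s['ee_pos'],s['eef_rot'],s['width'],s['joint_positions'].round(2))
```

```text
wrist spot flange_1 0.87 [0.5419 0.2016 0.0011]
wrist spot flange_1 0.74 [0.5301 0.0085 0.001 ]
wrist look flange_1 0.92 [0.5313 0.1962 0.0134]
wrist look flange_1 0.78 [0.5438 0.1942 0.0074]
[0.53144502 0.0022682  0.10201982] [ 9.99733227e-01 -2.30967716e-02 -1.18372887e-04 -2.29467065e-05] 0.049836316659387245 [ 0.38  0.28 -0.54  1.83  0.16  1.08 -1.83]
```

View pics/w3.png

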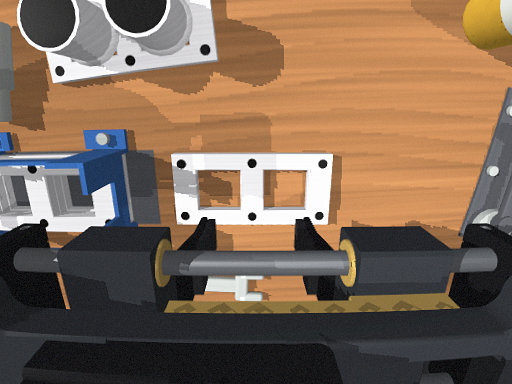

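The flange is clear of the magazine, with corners at about px (173,154), (331,154), (333,223) and (176,223). I work out its pose from them.

Run:
```python
from h import *
c=[pix2w('wrist',u,v,0.01) for u,v in [(172,154),(332,154),(330,223),(175,224)]]
c=np.array(c);print(c.round(4),c.mean(0))
ports=np.array([pix2w('wrist',u,v,0.01) for u,v in [(240,189),(263,189)]]);print(ports.round(4))
```

```text
[[ 0.5709  0.0775  0.01  ]
 [ 0.5642 -0.0706  0.01  ]
 [ 0.4951 -0.0708  0.01  ]
 [ 0.5009  0.0835  0.01  ]] [0.5327811  0.00490942 0.01      ]
[[ 0.5343  0.0165  0.01  ]
 [ 0.5333 -0.0055  0.01  ]]
```

>>> arm_command(xyz=[[0.0015,0.003,-0.03],[0.0015,0.003,-0.06],[0.0015,0.003,-0.085],[0.0015,0.003,-0.097],[0.0015,0.003,-0.097]], rot=[[0,0,0],[0,0,0],[0,0,0],[0,0,0],[0,0,0]])

```text
time: 13.2
ee_pos: [0.5311, 0.0051, 0.0026]
eef_rot: [1.0, -0.024, -0.002, -0.0]
ft_force: [0.3, -0.4, -0.1]
width: 0.05
grip_force: 0.0
```

>>> arm_command(xyz=[[0,0,0],[0,0,0],[0,0,0],[0,0,0],[0,0,0],[0,0,0],[0,0,0],[0,0,0]], rot=[[0,0,0],[0,0,0],[0,0,0],[0,0,0],[0,0,0],[0,0,0],[0,0,0],[0,0,0]], grip=0.1, squeeze=45)

```text
time: 13.87
ee_pos: [0.5336, 0.005, 0.0059]
eef_rot: [1.0, -0.024, 0.001, 0.0]
ft_force: [-0.7, -1.0, 6.0]
width: 0.0211
grip_force: 45.0
```

>>> arm_command(xyz=[[0,0,0.02],[0,0,0.05],[0,0,0.09],[0,0,0.13],[0,0,0.17],[-0.005,-0.03,0.195],[-0.01,-0.065,0.2],[-0.015,-0.1,0.2],[-0.02,-0.135,0.2],[-0.025,-0.17,0.2],[-0.03,-0.205,0.2],[-0.035,-0.24,0.2],[-0.04,-0.275,0.2],[-0.045,-0.31,0.2],[-0.05,-0.345,0.2],[-0.054,-0.38,0.2],[-0.057,-0.41,0.2],[-0.058,-0.42,0.2],[-0.058,-0.42,0.2],[-0.058,-0.42,0.2]], rot=[[0,0,0],[0,0,0],[0,0,0],[0,0,0],[0,0,0],[0,0,0.1],[0,0,0.22],[0,0,0.34],[0,0,0.46],[0,0,0.58],[0,0,0.7],[0,0,0.82],[0,0,0.94],[0,0,1.06],[0,0,1.18],[0,0,1.3],[0,0,1.42],[0,0,1.45],[0,0,1.45],[0,0,1.45]])

```text
time: 15.53
ee_pos: [0.4747, -0.4149, 0.2044]
eef_rot: [0.765, 0.644, 0.0, -0.001]
ft_force: [0.7, 1.3, -2.5]
width: 0.0207
grip_force: 45.0
```

Run:
```python
from h import *
im=snap('wrist','w4.png')
cv2.imwrite('pics/w4b.png',cv2.resize(cv2.imread('pics/w4.png'),(800,600),interpolation=cv2.INTER_CUBIC))
for l in ['fixture','cam_pivot','cam_knob','flange_1']: find(l,'wrist')
s=r.read_state();print(s['ee_pos'],s['eef_rot'],s['width'],s['ft_force'])
```

```text
wrist spot fixture 0.82 [ 4.911e-01 -3.144e-01  3.000e-04]
wrist spot cam_pivot 0.65 [ 0.4884 -0.2462  0.0025]
wrist spot cam_knob 0.98 [ 0.5682 -0.2597  0.0405]
wrist spot flange_1 0.88 [ 0.4699 -0.4097  0.1992]
[ 0.47564099 -0.41371626  0.20537611] [7.63831143e-01 6.45416116e-01 1.06027434e-04 1.04648735e-04] 0.02062438356582829 [ 0.41954747  0.75945145 -2.46847496]
```

View pics/w4b.png

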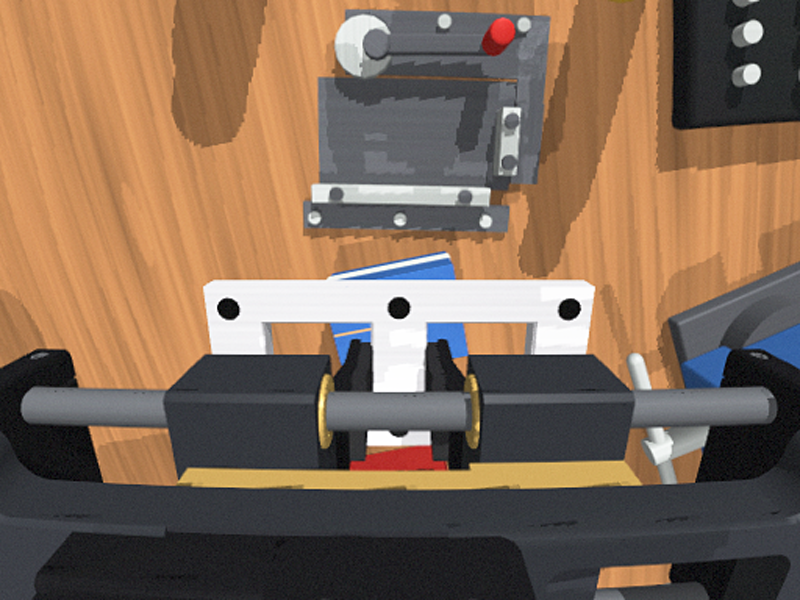

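Picture in 800x600 scale: the fence's inner top edge runs from (313,184) to (491,189). The end stop's inner edge is at about x=503, y=107–170. The pivot is at (376,43) and the knob top at (503,28). I refine the fixture pose from these.

Run:
```python
from h import *
k=1.5625
m=r.camera_model('wrist');print(np.array(m['T'])[:3,3].round(3))
def P(u,v,z): return pix2w('wrist',u/k,v/k,z)
f0,f1=P(313,184,.022),P(491,189,.022)
s0,s1=P(505,107,.022),P(498,171,.022); piv=P(376,43,.022); kn=P(502,25,.052)
print('fence',f0.round(4),f1.round(4),np.linalg.norm(f1-f0),np.arctan2(*(f1-f0)[[1,0]]))
print('stop',s0.round(4),s1.round(4),np.linalg.norm(s1-s0),np.arctan2(*(s0-s1)[[1,0]])-np.pi/2)
print('piv',piv.round(4),'knob',kn.round(4))
im=cv2.imread('pics/w4.png');cv2.imwrite('pics/w4c.png',cv2.resize(im[45:155,185:365],(800,489),interpolation=cv2.INTER_CUBIC))
```

```text
[ 0.488 -0.338  0.367]
fence [ 0.4211 -0.3377  0.022 ] [ 0.5573 -0.3644  0.022 ] 0.13871369106809328 -0.19381320664748375
stop [ 0.5747 -0.306   0.022 ] [ 0.5642 -0.3517  0.022 ] 0.046854073153100195 -0.22689605364047094
piv [ 0.4873 -0.247   0.022 ] knob [ 0.5713 -0.2571  0.052 ]
```

View pics/w4c.png

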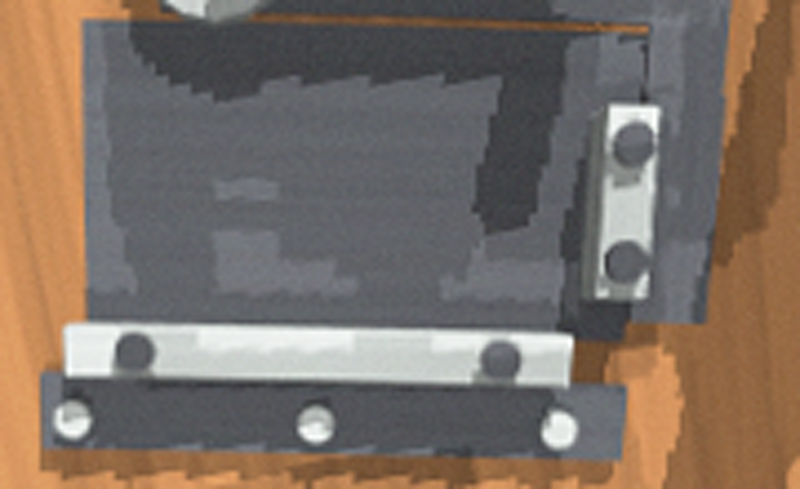

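The crop is clearer: the fence's inner top edge runs from (66,326) to (572,335), and the stop's inner top edge from (608,106) to (597,297).

Run:
```python
from h import *
k=4.4444
def P(u,v,z): return pix2w('wrist',185+u/k,45+v/k,z)
f0,f1=P(66,326,.022),P(572,335,.022)
s0,s1=P(608,105,.022),P(597,297,.022)
yaw=np.arctan2(*(f1-f0)[[1,0]]);y2=np.arctan2(*(s0-s1)[[1,0]])-np.pi/2
print(f0.round(4),f1.round(4),yaw,'stop',s0.round(4),s1.round(4),y2,np.linalg.norm(f1-f0),np.linalg.norm(s1-s0))
yw=yaw*.75+y2*.25
ex=np.array([np.cos(yw),np.sin(yw)]);ey=np.array([-ex[1],ex[0]])
sx=((s0+s1)/2)[:2]@ex-.075; fy=((f0+f1)/2)[:2]@ey+.035
o=sx*ex+fy*ey;print('yaw',yw,'origin',o.round(4),'pivot',(o-.02*ex+.066*ey).round(4),'knob0',(o+.065*ex+.066*ey).round(4))
s=r.read_state();q=s['eef_rot'];ty=2*np.arctan2(q[1],q[0])-np.pi/2
print('tool',s['ee_pos'],ty,'shift',o-s['ee_pos'][:2], 'ex',ex)
print('2 mm off fence, 12 short',o-.012*ex+.004*ey-s['ee_pos'][:2])
```

```text
[ 0.4204 -0.3383  0.022 ] [ 0.5567 -0.3636  0.022 ] -0.18379504770073563 stop [ 0.5731 -0.3059  0.022 ] [ 0.5646 -0.3546  0.022 ] -0.17244925522666943 0.13859368923400098 0.04938454017394756
yaw -0.18095859958221908 origin [ 0.4951 -0.3165] pivot [ 0.4873 -0.248 ] knob0 [ 0.5709 -0.2633]
tool [ 0.47564099 -0.41371626  0.20537611] -0.1676604412608167 shift [0.01948135 0.09717589] ex [ 0.98367162 -0.1799726 ]
2 mm off fence, 12 short [0.00839718 0.10327024]
```

>>> arm_command(xyz=[[0.002,0.03,-0.01],[0.004,0.06,-0.03],[0.007,0.09,-0.06],[0.0085,0.103,-0.09],[0.0085,0.103,-0.12],[0.0085,0.103,-0.145],[0.0085,0.103,-0.165],[0.0085,0.103,-0.175],[0.0085,0.103,-0.185],[0.0085,0.103,-0.192],[0.0085,0.103,-0.197],[0.0085,0.103,-0.197]], rot=[[0,0,-0.013],[0,0,-0.013],[0,0,-0.013],[0,0,-0.013],[0,0,-0.013],[0,0,-0.013],[0,0,-0.013],[0,0,-0.013],[0,0,-0.013],[0,0,-0.013],[0,0,-0.013],[0,0,-0.013]])

```text
time: 16.78
ee_pos: [0.4836, -0.3119, 0.0079]
eef_rot: [0.768, 0.64, 0.0, -0.0]
ft_force: [-0.8, -0.2, -1.6]
width: 0.0212
grip_force: 45.0
```

Run:
```python
from h import *
s=r.read_state();q=s['eef_rot'];print(s['ee_pos'],s['ft_force'],2*np.arctan2(q[1],q[0])-np.pi/2)
o=np.array([.4951,-.3165]);ex=np.array([.9837,-.18]);ey=np.array([.18,.9837]);d=s['ee_pos'][:2]-o;print(d@ex,d@ey)
```

```text
[ 0.4835708  -0.31188825  0.00789013] [-0.80771053 -0.23647366 -1.57349288] -0.18200597717955902
-0.012171385266192738 0.002461323175576764
```

>>> arm_command(xyz=[[0,0,-0.0015],[0.002,-0.0004,-0.0015],[0.004,-0.0007,-0.0015],[0.006,-0.001,-0.0015],[0.008,-0.0015,-0.0015],[0.01,-0.002,-0.0015],[0.012,-0.0022,-0.0015],[0.014,-0.0025,-0.0015],[0.014,-0.0025,-0.0015]], rot=[[0,0,0],[0,0,0],[0,0,0],[0,0,0],[0,0,0],[0,0,0],[0,0,0],[0,0,0],[0,0,0]])

```text
time: 17.53
ee_pos: [0.4944, -0.3139, 0.006]
eef_rot: [0.769, 0.64, -0.002, -0.003]
ft_force: [-14.3, 4.9, 8.1]
width: 0.0207
grip_force: 45.1
```

>>> arm_command(xyz=[[-0.0002,-0.001,0],[-0.0004,-0.002,0],[-0.0005,-0.003,0],[-0.0007,-0.004,0],[-0.0009,-0.005,0],[-0.0009,-0.005,0]], rot=[[0,0,0],[0,0,0],[0,0,0],[0,0,0],[0,0,0],[0,0,0]])

```text
time: 18.03
ee_pos: [0.4941, -0.3148, 0.0059]
eef_rot: [0.768, 0.641, -0.001, -0.005]
ft_force: [-15.0, 16.0, 13.8]
width: 0.0208
grip_force: 45.1
```

The flange is against both the end stop and the fence. I release it and move above the knob.

>>> arm_command(xyz=[[0,0,0],[0,0,0],[-0.002,0.003,0],[-0.002,0.003,0],[-0.002,0.003,0],[-0.002,0.003,0.02],[-0.002,0.003,0.05],[-0.002,0.003,0.08],[0.01,0.015,0.1],[0.03,0.03,0.11],[0.05,0.045,0.11],[0.07,0.058,0.11],[0.073,0.058,0.11],[0.073,0.058,0.11],[0.073,0.058,0.11],[0.073,0.058,0.11]], rot=[[0,0,0],[0,0,0],[0,0,0],[0,0,0],[0,0,0],[0,0,0],[0,0,0],[0,0,0.1],[0,0,0.22],[0,0,0.34],[0,0,0.46],[0,0,0.58],[0,0,0.7],[0,0,0.7],[0,0,0.7],[0,0,0.7]], grip=0.575)

```text
time: 19.37
ee_pos: [0.569, -0.2625, 0.1165]
eef_rot: [0.505, 0.863, -0.0, -0.0]
ft_force: [-0.4, -0.6, 0.5]
width: 0.0498
grip_force: 0.0
```

Run:
```python
from h import *
s=r.read_state();q=s['eef_rot'];print(s['ee_pos'],s['width'],2*np.arctan2(q[1],q[0]),s['joint_positions'].round(2))
r.camera('scene')
for l in ['cam_knob','flange_1']: find(l,'scene',n=4)
snap('wrist','w5.png');find('cam_knob','wrist');find('cam_pivot','wrist');find('flange_1','wrist')
```

```text
[ 0.5689608  -0.26253697  0.11651178] 0.049775891410076864 2.08326776616169 [ 0.81  0.48 -0.59  1.56  0.28  1.19  0.68]
scene spot cam_knob 0.78 [ 0.5735 -0.2594  0.036 ]
scene spot flange_1 0.7 [ 5.435e-01  2.069e-01 -2.000e-04]
scene spot flange_1 0.66 [0.5445 0.2084 0.0239]
scene spot flange_1 0.64 [0.5419 0.2075 0.0107]
scene spot flange_1 0.63 [ 0.4944 -0.3158 -0.0011]
wrist spot cam_knob 0.71 [ 0.6817 -0.2143  0.0024]
wrist spot cam_pivot 0.74 [ 0.4879 -0.2464  0.0027]
wrist spot flange_1 0.68 [ 0.493  -0.3133  0.0023]
```

View pics/w5.png

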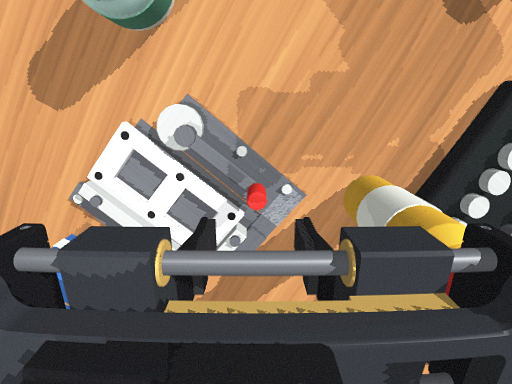

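The flange sits in the fixture (px 165,185). The knob top is at about px (257,189), between the fingers.

Run:
```python
from h import *
print(pix2w('wrist',257,189,.052),pix2w('wrist',186,131,.022))
k=np.array([.5713,-.2595]);p=np.array([.4876,-.2475]);d=k-p;print(np.hypot(*d),np.arctan2(d[1],d[0]))
a0=np.arctan2(d[1],d[0])
for a in np.linspace(a0,-.18+1.68,17): print((p+.085*np.array([np.cos(a),np.sin(a)])-(p+.085*np.array([np.cos(a0),np.sin(a0)]))).round(4).tolist(),end=',')
```

```text
[ 0.56590431 -0.25172958  0.052     ] [ 0.48653902 -0.24340925  0.022     ]
0.08455583953814194 -0.14239881070856952
[0.0, 0.0],[0.0008, 0.0087],[0.0007, 0.0174],[-0.0003, 0.0261],[-0.0022, 0.0346],[-0.0049, 0.0429],[-0.0085, 0.0508],[-0.0129, 0.0584],[-0.018, 0.0654],[-0.0238, 0.0719],[-0.0303, 0.0778],[-0.0373, 0.083],[-0.0448, 0.0874],[-0.0527, 0.091],[-0.061, 0.0938],[-0.0695, 0.0958],[-0.0781, 0.0969],
```

>>> arm_command(xyz=[[0.0005,0.004,-0.03],[0.0005,0.004,-0.06],[0.0005,0.004,-0.084],[0.0005,0.004,-0.084]], rot=[[0,0,0],[0,0,0],[0,0,0],[0,0,0]])

```text
time: 20.05
ee_pos: [0.567, -0.2566, 0.0278]
eef_rot: [0.503, 0.865, -0.0, -0.004]
ft_force: [-0.5, 0.3, -0.9]
width: 0.0503
grip_force: 0.0
```

>>> arm_command(xyz=[[0,0,0],[0,0,0],[0,0,0],[0,0,0],[0,0,0],[0,0,0]], rot=[[0,0,0],[0,0,0],[0,0,0],[0,0,0],[0,0,0],[0,0,0]], grip=0.1, squeeze=25)

```text
time: 20.55
ee_pos: [0.5696, -0.2579, 0.0333]
eef_rot: [0.503, 0.865, -0.001, -0.0]
ft_force: [-8.7, -0.4, 4.6]
width: 0.0177
grip_force: 3.5
```

>>> arm_command(xyz=[[0,0,0],[0,0,0],[0.0008,0.0087,0],[0.0007,0.0174,0],[-0.0003,0.0261,0],[-0.0022,0.0346,0],[-0.0049,0.0429,0],[-0.0085,0.0508,0],[-0.0129,0.0584,0],[-0.018,0.0654,0],[-0.0238,0.0719,0],[-0.0303,0.0778,0],[-0.0373,0.083,0],[-0.0448,0.0874,0],[-0.0527,0.091,0],[-0.061,0.0938,0],[-0.0695,0.0958,0],[-0.078,0.097,0],[-0.083,0.097,0],[-0.083,0.097,0]], rot=[[0,0,0],[0,0,0],[0,0,0],[0,0,0],[0,0,0],[0,0,0],[0,0,0],[0,0,0],[0,0,0],[0,0,0],[0,0,0],[0,0,0],[0,0,0],[0,0,0],[0,0,0],[0,0,0],[0,0,0],[0,0,0],[0,0,0],[0,0,0]])

```text
time: 22.22
ee_pos: [0.4906, -0.1538, 0.0336]
eef_rot: [0.5, 0.866, 0.004, 0.001]
ft_force: [7.4, 22.8, -0.3]
width: 0.0152
grip_force: 26.2
```

Run:
```python
from h import *
r.camera('scene');find('cam_knob','scene');find('flange_1','scene',n=4)
snap('wrist','w6.png');find('cam_knob','wrist');find('cam_pivot','wrist')
```

```text
scene spot cam_knob 0.18 [0.4283 0.0828 0.0025]
scene spot cam_knob 0.16 [ 0.3879 -0.1533  0.0054]
scene spot flange_1 0.93 [0.5472 0.2067 0.0232]
scene spot flange_1 0.65 [ 4.930e-01 -3.187e-01 -4.000e-04]
scene spot flange_1 0.65 [0.5434 0.2083 0.0016]
scene spot flange_1 0.62 [0.5422 0.2058 0.0137]
wrist spot cam_knob 0.83 [ 0.4918 -0.1641  0.0364]
```

View pics/w6.png

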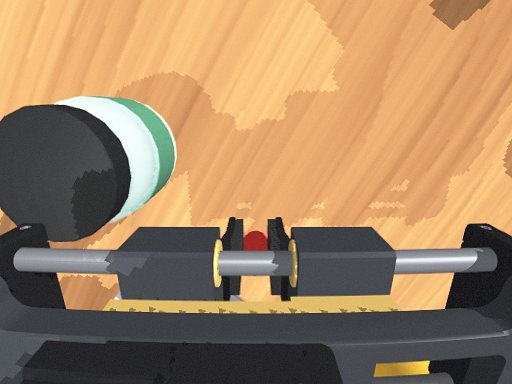

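The knob (px 257,242) is between the fingers. Its position gives a lever angle of about 1.65, which is the stop. I release and lift clear.

>>> arm_command(xyz=[[0,0,0],[0,0,0],[0,0,0],[0,0,0],[0,0,0],[0,0,0.03],[0,0,0.07],[0,0,0.11],[-0.01,0.03,0.14],[-0.02,0.07,0.16],[-0.03,0.11,0.16],[-0.04,0.15,0.16],[-0.05,0.19,0.16],[-0.05,0.2,0.16],[-0.05,0.2,0.16]], rot=[[0,0,0],[0,0,0],[0,0,0],[0,0,0],[0,0,0],[0,0,0],[0,0,0],[0,0,0],[0,0,0],[0,0,0],[0,0,0],[0,0,0],[0,0,0],[0,0,0],[0,0,0]], grip=0.5)

```text
time: 23.77
ee_pos: [0.4367, 0.0431, 0.1933]
eef_rot: [0.5, 0.866, -0.0, 0.001]
ft_force: [0.3, -0.0, 0.2]
width: 0.0433
grip_force: 0.0
```

Run:
```python
from h import *
A=cv2.imread
snap('top','t9.png');find('cam_knob','top');find('flange_1','top',n=4);find('cam_pivot','top',n=1)
snap('scene','s9.png');find('cam_knob','scene');find('flange_1','scene',n=4);find('cam_pivot','scene',n=1);find('ejector_tab','scene',n=1)
a=cv2.resize(A('pics/t9.png')[150:250,280:400],(480,400));b=cv2.resize(A('pics/s9.png')[100:220,150:270],(320,320))
c=np.zeros((400,800,3),np.uint8);c[:,:480]=a;c[:320,480:]=b;cv2.imwrite('pics/f9.png',c)
```

```text
top spot cam_knob 0.79 [ 0.4975 -0.1656  0.0409]
top spot flange_1 0.97 [0.544  0.2027 0.0181]
top spot flange_1 0.62 [ 0.4953 -0.3197  0.0057]
top spot flange_1 0.38 [0.541  0.1998 0.0105]
top spot cam_pivot 0.79 [ 0.4842 -0.2453 -0.0008]
scene spot cam_knob 0.47 [ 0.4944 -0.1633  0.0396]
scene spot flange_1 0.86 [0.544  0.2077 0.0201]
scene spot flange_1 0.81 [ 4.950e-01 -3.208e-01 -2.000e-04]
scene spot flange_1 0.58 [0.5399 0.2052 0.0015]
scene spot flange_1 0.53 [0.5423 0.2086 0.0093]
scene spot cam_pivot 0.91 [ 0.4854 -0.2496  0.0034]
scene spot ejector_tab 0.87 [0.5492 0.3688 0.0381]
```

View pics/f9.png

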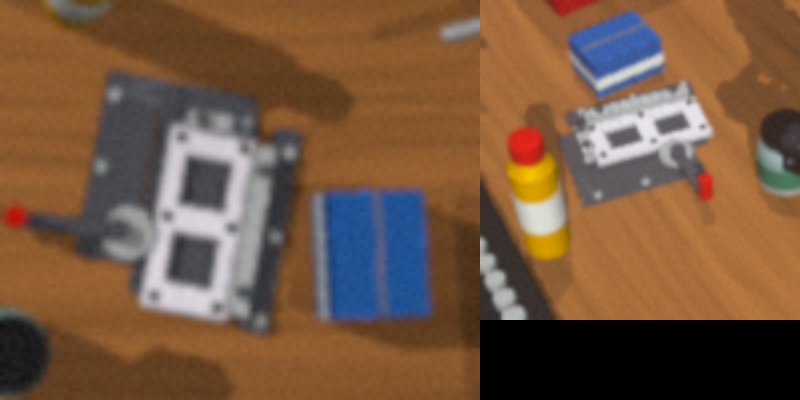

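The composite shows the lever at (128,232)→(15,215), perpendicular to the fixture and pointing away from the flange. The angle works out to about 1.63. The flange is flat against the fence and stop, the ejector is back, and the stack is in place. I hand the job in.

```bash
python3 -c "
from bench import r
print(r.close_job())"
```

```text
the job is handed in; nothing more can be done
None
```

I handed the job in at about 24 s of the 70 s limit, though the hand-in gave no verdict: in the last camera check flange_1 lay home in the fixture with the cam lever at about 1.63 rad, the ejector was back at rest, and the other three flanges were stacked in the magazine.

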